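# Put the loop tool away in the revolving caddy

### The job

First turn the revolving tool caddy counter-clockwise by its upright steel post until it is fully against its stop. Then lift the wire-loop tool up and off its hook on the rack and stand it, loop end down, in the empty white cup of the caddy, lowering it rather than dropping it and leaving the caddy at its stop. Leave the other two hanging tools on their hooks and do not disturb the pliers, the yellow rule and the little white bone that lie on the bench.

Things in the scene. Friction and masses are not known exactly. Their poses are not given: they have to be found in the camera images.
- rack: Fixed wooden rack, front towards its own -x, z up. Origin on the table midway between its posts (22 mm square, at y = -165 and +165 mm, on feet from x = -45 to +85 mm). A rail (28 mm high, 16 mm thick) joins the posts at height 275 mm and carries three hooks at y = -90, 0 and +90 mm, one tool on each.
- hook_mid (a point): Point on the middle hook where its tool hangs (45 mm in front of the rail's centre line, 275 mm above the table). Hooks: level steel bars 6 mm thick along the rack's x; 17 mm in front of this point each ends in a turned-up tip, its top 11 mm above the bar's axis. The other two hooks are alike, 90 mm to either side.
- shelf_edge (a point): Middle of the lower front edge of the shelf board above the hooks, 335 mm above the table, 50 mm in front of the hanging tools. The board is 380 mm long, reaches 110 mm back, 16 mm thick, with stock 75 mm high on it. It covers the tools from above: the gripper has to come in from the front, tilted.
- loop_tool: Tool to put away (60 g, 245 mm long), on any of the hooks. Origin at the bottom end, z up along it. Steel wire loop, open, 24 mm wide (its y), 4 mm thick, from z = 0 to 65 mm; brass ferrule, 11 mm thick, 65 to 87 mm; round wooden handle, 14 mm thick, 85 to 200 mm; diamond-shaped wire eye, 201 to 245 mm, in its y-z plane. Hangs upright.
- loop_tool_grip (a point): Point on the axis of the loop tool's handle, 120 mm above its bottom end: a good place to grip (14 mm round).
- loop_tool_eye (a point): Centre of the loop tool's eye, 225 mm above its bottom end. Opening a diamond, 26 mm wide and 36 mm high, of 4 mm wire. While it hangs the hook's bar lies 10 mm above this point; raised by 12 to 20 mm the eye clears the turned-up tip and comes off towards the rack's -x.
- scraper: Second hanging tool, to be left on its hook: same handle and eye, lower end a flat steel blade 40 mm wide and 50 mm high. Origin at the bottom end, z up along the tool.
- scraper_eye (a point): Centre of the scraper's wire eye, 225 mm above its bottom end.
- pointed_tool: Third hanging tool, to be left on its hook: same handle and eye, lower end a dark wooden spindle tapering to a point. Origin at the bottom end, z up along the tool.
- pointed_tool_eye (a point): Centre of the pointed tool's wire eye, 225 mm above its bottom end.
- caddy_base: Fixed foot of the caddy, a disc 150 mm across and 18 mm high. Origin on the table, on the axis of rotation. The revolving wooden plate on it is 240 mm across, its top 32 mm above the table.
- caddy (a joint): Angle of the revolving plate about the vertical axis through caddy_base, in rad; grows counter-clockwise seen from above; 0 to 1.571, the stop being at 1.571. It stays where it is left (about 2 N at the post to turn it).
- post_top (a point): Centre of the top of the upright steel post used to turn the caddy: 16 mm thick, standing 55 mm above the plate (top 87 mm above the table), 104 mm from the axis. Turns with the plate.
- cup_floor (a point): Centre of the inner floor of the empty white ceramic cup on the caddy, 37 mm above the table, 72 mm from the axis, 150 degrees clockwise (from above) of the post. Cup: inner diameter 36 mm, outer 44 mm, inner depth 67 mm. Turns with the plate.
- full_pot (a point): Top of the handles standing in the caddy's terracotta pot, 177 mm above the table; pot 52 mm across, solid, 75 mm high, 72 mm from the axis, 95 degrees clockwise of the cup. Turns with the plate. The third container is a low solid metal tin, 66 mm across, top 67 mm above the table, 75 degrees counter-clockwise of the cup.
- cup_rim (a point): Centre of the mouth of the empty white cup, 104 mm above the table.
- pliers: Pliers lying on the table, 160 mm long, bystander. Origin on its underside.
- rule: Yellow folding rule lying on the table, 240 x 18 x 14 mm, bystander. Origin at the centre of its underside.
- bone: Small white ceramic bone, 86 mm long, 18 mm thick, bystander. Origin at the middle of its underside.
Mind the look-alikes: they are no part of the job. What is shaped like the loop_tool but red is not meant.

How it is judged:
By the outcome, as a careful person would: the job done as asked, in the order asked, and still so for the second after the job is handed in, with the robot touching nothing.
It also fails if it takes over 59 s, if anything falls off the work surface, if the arm or the gripper's body presses on something with over 40 N, if the wrist force passes 120 N, or if a joint passes its speed limit or range.

### The arm

A 6-joint arm with a two-finger parallel gripper is mounted at the origin on the work surface. World frame = base frame: x ahead of the robot, y to its left, z up, the work surface at z = 0. Lengths are in mm, angles in rad, forces in N, time in s.
With the tool pointing down it reaches from about 400 to 925 mm from the base axis. Payload 12.5 kg.
Tool frame: the origin (TCP) lies between the finger pads; the fingertips stand 11 mm ahead of it and the grasp point (between the pads) lies 8 mm behind it (env.tip_extent is the distance from the TCP to the fingertips, in mm); x points along the fingers, z is the direction in which the jaws open and shut, and the axes are right-handed (so a half turn about x gives the same grasp; the last joint's range is limited). The gripper opens to 95 mm and grips with 3 to 60 N. Pads are 20 mm wide; open, the fingers measure 119 mm over their backs; the gripper's body (75 mm by 180 mm) begins 59 mm behind the grasp point.
Start: joints at [0.998, 0.491, 1.559, -0, 1.092, -0.106], TCP at [281.256, 558.158, 225.661] pointing down, gripper open.
Joint ranges: [-3.1, 3.1], [-0.84, 2.19], [0.05, 2.79], [-1.13, 4.28], [0.06, 2.93], [-2.69, 2.69]. Speed limits (rad/s): [2.22, 2.22, 2.79, 3.14, 3.14, 3.14].

### API

Orientations are given as [roll, pitch, yaw] about the fixed x, y, z axes, in that order (R = Rz(yaw) Ry(pitch) Rx(roll)).
In Python, from cell import status, imaging, env gives the robot as it stands. The module is installed in compiled form; this text tells all that it offers.
- The arm moves only by the tool apply_moves, never from a script. Its argument "increments" is a list of rows, each a list of 5 numbers: the closure, from 0 (fully open) to 1 (shut), then the shift along the tool's x, y, z in mm, then the turn about the tool's x in degrees. A call has 1 to 10 rows; each row shifts and turns the commanded pose from where the row before left it, along the tool's axes as they then stand; what a row does not reach is not made up. A row lasts 1/10 s, in which the tool goes at most 50 mm and 8.59 degrees, less where a joint would pass 70% of its speed; a pose out of reach is approached as far as the arm can. A call with a gripper value outside its range is refused whole. The fingers move at their own pace and stop on an object; the grip force is fixed at half the most. Time passes only in rows, so rows that do not move let the fingers close. It gives the time, the measured TCP pose, the force and the opening at its end, in the units of the state.
- status.state(): the state, without advancing time (a new reading comes with each control period).
- imaging.read_camera(name): name is "side" or "top" or "wrist"; returns a dict with "pixels" (480x640x3 uint8, red, green, blue), "fovy" (degrees; the focal length in pixels is half the picture's height over the tangent of half this angle, whatever the lens; pixels are square), "cx", "cy" (the principal point, pixels), "distortion" ([k1, k2, p1, p2, k3] as OpenCV has them; the pictures are not rectified), "R" (3x3) and "t" (3): a world point X has camera coordinates R X + t. Camera axes: x right, y down, z forward; pixel columns grow to the right and rows downward; lengths in mm; the calibration is good to about 2 mm. A picture is of the moment at which its call begins. There is no depth.
- env.job_done(): hands the job in, once; it reports no verdict.
The state is a dict: "t": time; "joints": joint angles; "qvel": joint speeds; "tau": joint torques, N m; "eef_pos": TCP position; "tcp_rot": TCP orientation; "ft_force": force on the tool from outside, world axes, zero at the start; "moment": the same for the moment, N m; "opening": opening from 0.0 (shut) to 1.0 (fully open).
Only numpy, scipy, OpenCV 4.12 (cv2) and the standard library are available. Lean on these libraries where they do the work, as an engineer would, in place of code of your own. Each camera call takes 0.05 s, during which the arm holds its last target. There are 200 camera calls.

## Working session

There is one attempt and no reset: what is moved stays moved. The work goes in short steps, Python scripts to look and compute and a tool call to move; the robot and the scene stay as the last step left them, time stands still between calls to the robot, and variables do not carry over. Pictures are saved under pics/ and viewed, about 8 in all and at most 12, crops included, and the job is handed in when it is done.

Besides the shell and the picture viewer there is one more tool, called after "Call:" as name(argument=value, ...) on one line, values as JSON. apply_moves: Moves the arm, as the interface text tells. Its arguments: {"type":"object","properties":{"increments":{"type":"array"}},"required":["increments"]}

```bash
mkdir -p pics; cat > h.py <<'E'
import numpy as np, cv2
from cell import status, imaging, env
def cam(n,save=None):
    c=imaging.read_camera(n); 
    f=240/np.tan(np.radians(c['fovy'])/2)
    c['K']=np.array([[f,0,c['cx']],[0,f,c['cy']],[0,0,1]]); c['R']=np.array(c['R']);c['t']=np.array(c['t']);c['D']=np.array(c['distortion'])
    if save: cv2.imwrite(f'pics/{save}.png',c['pixels'][:,:,::-1]); np.savez(f'pics/{save}.npz',**{k:c[k] for k in('K','R','t','D','pixels')})
    return c
def load(s): return np.load(f'pics/{s}.npz')
def ray(c,uv):
    p=cv2.undistortPoints(np.array([[uv]],float),c['K'],c['D'])[0,0]
    return -c['R'].T@c['t'], c['R'].T@np.array([p[0],p[1],1])
def onz(c,uv,z):
    o,d=ray(c,uv); return o+d*(z-o[2])/d[2]
def tri(obs):
    A=np.zeros((3,3));b=np.zeros(3);L=[]
    for c,uv in obs:
        o,d=ray(c,uv);d/=np.linalg.norm(d);P=np.eye(3)-np.outer(d,d);A+=P;b+=P@o;L.append((P,o))
    X=np.linalg.solve(A,b); return X,[np.linalg.norm(P@(X-o)) for P,o in L]
def proj(c,X):
    return cv2.projectPoints(np.array(X,float).reshape(-1,1,3),cv2.Rodrigues(c['R'])[0],c['t'],c['K'],c['D'])[0].reshape(-1,2)
def crop(s,x0,y0,x1,y1,k,out):
    im=cv2.imread(f'pics/{s}.png')[y0:y1,x0:x1]; cv2.imwrite(f'pics/{out}.png',cv2.resize(im,None,fx=k,fy=k,interpolation=cv2.INTER_CUBIC))
E
python3 - <<'E'
from h import *
for n in('side','top'):
    c=cam(n,n+'0'); print(n,-c['R'].T@c['t'],c['R'][2],c['D'])
s=status.state();print(s)
E
```

```text
side [226.65356496 614.05712961 822.76296004] [ 0.30795968 -0.69673281 -0.64786127] [-0.09261151  0.          0.          0.          0.        ]
top [ 414.10469768  -42.04582894 1209.55076966] [ 0.10185986  0.01409826 -0.99469885] [0.00447689 0.         0.         0.         0.        ]
{'t': 0.1, 'joints': array([ 9.98438105e-01,  4.91498765e-01,  1.55943952e+00,  4.65685318e-06,
        1.09169499e+00, -1.05571977e-01]), 'qvel': array([ 0.00185332, -0.00269409, -0.00073872,  0.00051049,  0.00312032,
        0.00131689]), 'tau': array([ 3.25298541e-03, -6.13623190e+01, -2.58606738e+01,  6.94472599e-02,
        4.69471514e-02, -1.60968915e-05]), 'eef_pos': array([281.10096184, 557.96340763, 225.10292974]), 'tcp_rot': array([ 3.03205165,  1.56975569, -2.14712573]), 'ft_force': array([-0.60258703, -0.21020584,  0.68517763]), 'moment': array([ 0.01141365, -0.02223172,  0.04191045]), 'opening': 0.9970551684958129}
```

View pics/side0.png

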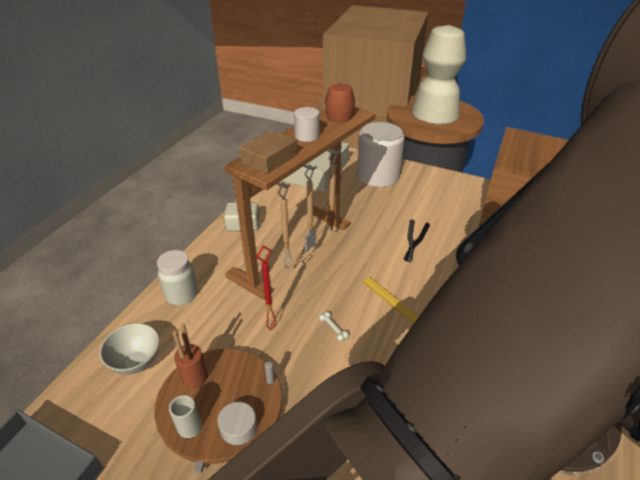

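View pics/top0.png

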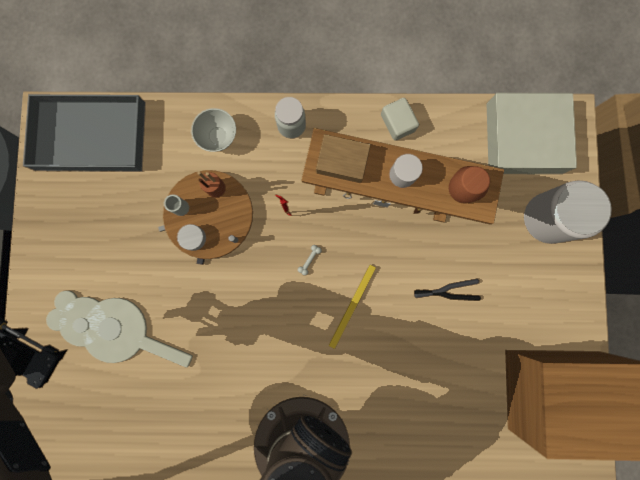

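```bash
python3 - <<'E'
from h import *
a=cv2.imread('pics/side0.png')
A=cv2.resize(a[130:340,215:375],None,fx=3.75/1.4,fy=3.75/1.4,interpolation=cv2.INTER_CUBIC)
B=cv2.resize(a[330:475,140:300],None,fx=2.3,fy=2.3,interpolation=cv2.INTER_CUBIC)
h=600; o=np.zeros((600,800,3),np.uint8); o[:min(600,A.shape[0]),:A.shape[1]]=A[:600]; o[:B.shape[0],430:430+B.shape[1]]=B[:,:370]
t=cv2.imread('pics/top0.png')[150:280,140:290]; T=cv2.resize(t,None,fx=2,fy=2,interpolation=cv2.INTER_CUBIC); o[338:338+260,430:730]=T
cv2.imwrite('pics/c1.png',o); print(A.shape,B.shape)
E
```

```text
(562, 429, 3) (334, 368, 3)
```

View pics/c1.png

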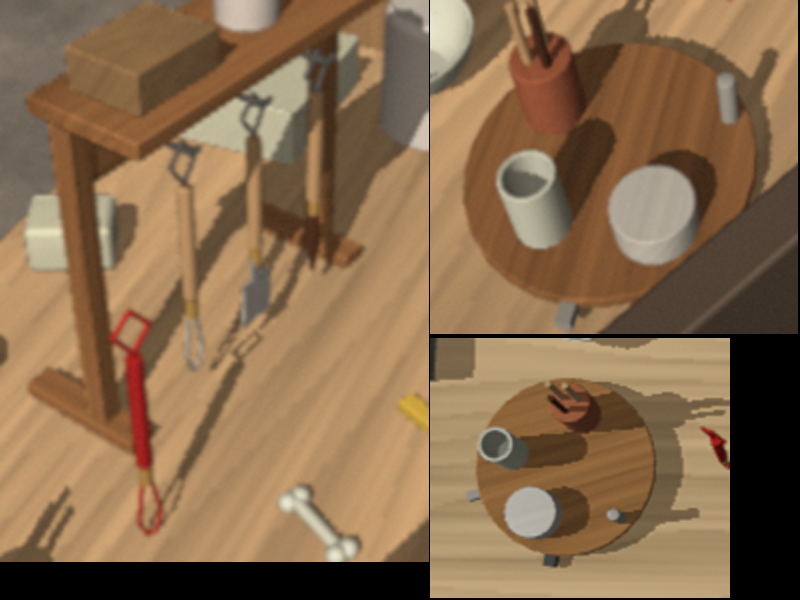

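```bash
python3 - <<'E'
from h import *
S=load('side0');T=load('top0')
np.set_printoptions(precision=1,suppress=True)
for n,a,b in(('loop',(283.3,189.7),(287.8,267)),('scr',(309.4,172.9),(310,250)),('poi',(334,156.9),(332.6,230))):
    print(n,onz(S,a,265),onz(S,b,40))
print('post',tri([(S,(269.1,363.9)),(T,(231.5,238.5))]),onz(S,(269.1,363.9),87),onz(T,(231.5,238.5),87))
print('cup',onz(S,(183.5,404.8),104),onz(T,(173,203.5),104))
print('axis',onz(T,(208,214.5),32))
print('red',[onz(S,(271,328),z) for z in(0,100)],[onz(S,(263.5,252.5),z) for z in(50,100,225)],[onz(T,u,z) for u in((281,200),(289,214)) for z in(0,100,200)])
print('shelf front corners',onz(T,(303,182),343+8),onz(T,(496,222),351), onz(S,(265.5,181),335))
print('bone',onz(T,(311,260),9),'rule',onz(T,(374,267),7),onz(T,(333,345),7))
E
```

```text
loop [ 642.8 -112.6  265. ] [ 643.5 -113.9   40. ]
scr [ 621.5 -196.   265. ] [ 621.6 -192.9   40. ]
poi [ 599.7 -283.9  265. ] [ 601.8 -290.9   40. ]
post (array([528. , 177.9,  85.6]), [np.float64(0.9675987930779251), np.float64(0.9675987930776768)]) [528.4 179.   87. ] [527.  177.2  87. ]
cup [612.8 324.5 104. ] [611.9 323.2 104. ]
axis [596.  252.4  32. ]
red [array([607. ,  41.5,  -0. ]), array([560.8, 111.1, 100. ])] [array([ 717.2, -126.1,   50. ]), array([685.5, -78.2, 100. ]), array([606.1,  41.5, 225. ])] [array([642.8,  61.7,   0. ]), array([623.9,  53.1, 100. ]), array([605. ,  44.5, 200. ]), array([604.3,  39.2,   0. ]), array([588.6,  32.5, 100. ]), array([572.8,  25.8, 200. ])]
shelf front corners [612.3 -10.6 351. ] [ 537.  -381.8  351. ] [635.2 -33.5 335. ]
bone [479.1 -22.3   9. ] rule [ 462.2 -190.6    7. ] [256.6 -82.5   7. ]
```

```bash
cat >> h.py <<'E'
from scipy.spatial.transform import Rotation as Ro
np.set_printoptions(precision=1,suppress=True)
def tool(): 
    s=status.state(); return np.array(s['eef_pos']),Ro.from_euler('xyz',s['tcp_rot']).as_matrix()
def go(X):
    p,R=tool(); return R.T@(np.array(X,float)-p)
E
python3 - <<'E'
from h import *
p,R=tool();print(p);print(R)
for a in(-42.4,137.6):
    d=np.array([np.cos(np.radians(a)),np.sin(np.radians(a)),0]); print(a,np.degrees(np.arctan2(-R[:,1]@d, R[:,2]@d)))
print(go([528,178,225]),go([528,178,130]))
E
```

```text
[281.1 558.  225.1]
[[-0.  -0.9  0.5]
 [-0.   0.5  0.9]
 [-1.   0.  -0. ]]
-42.4 105.65499011996964
137.6 -74.34500988003035
[   0.3 -391.5 -228.2] [  95.3 -391.5 -228.1]
```

Call:
apply_moves(increments=[[0,0,-39.1,-22.8,0],[0,0,-39.1,-22.8,0],[0,0,-39.1,-22.8,0],[0,0,-39.1,-22.8,0],[0,0,-39.1,-22.8,0],[0,0,-39.1,-22.8,0],[0,0,-39.1,-22.8,0],[0,0,-39.1,-22.8,0],[0,0,-39.1,-22.8,0],[0,0,-39.1,-22.8,0]])

```text
t: 1.1
eef_pos: [528.5, 176.8, 225.5]
tcp_rot: [1.8, 1.571, 2.904]
ft_force: [1.1, -0.2, -0.5]
opening: 1.002
```

Call:
apply_moves(increments=[[0.4,0,0,0,8.2],[0.4,0,0,0,8.2],[0.4,0,0,0,8.2],[0.4,0,0,0,8.2],[0.4,0,0,0,8.2],[0.4,0,0,0,8.2],[0.4,0,0,0,8.2],[0.4,0,0,0,8.2],[0.4,0,0,0,8.2],[0.4,0,0,0,8.2]])

```text
t: 2.1
eef_pos: [527.6, 178.6, 225.3]
tcp_rot: [-2.685, 1.57, -3.018]
ft_force: [0.4, -0.3, -0.9]
opening: 0.599
```

Call:
apply_moves(increments=[[0.4,0,0,0,8.2],[0.4,0,0,0,8.2],[0.4,0,0,0,7.2],[0.4,0,0,0,0],[0.4,0,0,0,0]])

```text
t: 2.6
eef_pos: [527.7, 178.6, 225.5]
tcp_rot: [-2.382, 1.57, -3.117]
ft_force: [0.5, 0.6, -0.9]
opening: 0.602
```

```bash
python3 - <<'E'
from h import *
p,R=tool();print(p);print(R, status.state()['joints'])
print(go([528,178,58]),status.state()['opening'])
c=cam('wrist','w0')
print(proj(c,[[528,178,87],[596,252.4,32]]))
E
```

```text
[527.7 178.6 225.5]
[[-0.   0.7  0.7]
 [-0.   0.7 -0.7]
 [-1.  -0.  -0. ]] [0.2 0.4 1.7 0.  1.  0.9]
[167.5  -0.2   0.6] 0.6020321566291114
[[321.2 224.9]
 [321.6  96.2]]
```

View pics/w0.png

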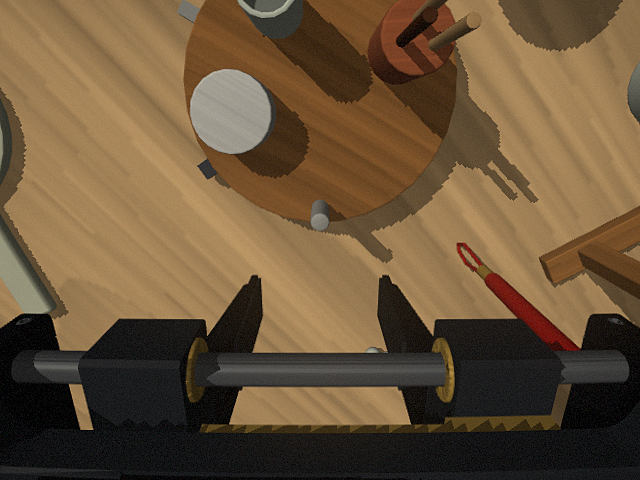

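Call:
apply_moves(increments=[[0.4,40,0,0,0],[0.4,40,0,0,0],[0.4,35,0,0,0],[0.4,30,0,0,0],[0.4,22,0,0,0],[0.76,0,0,0,0],[0.76,0,0,0,0],[0.76,0,0,0,0],[0.76,0,0,0,0],[0.76,0,0,0,0]])

```text
t: 3.65
eef_pos: [528.2, 178.7, 59.6]
tcp_rot: [0.992, 1.569, 0.253]
ft_force: [-0.1, -0.3, -0.7]
opening: 0.262
```

Call:
apply_moves(increments=[[0.76,0,0.25,7.26,-4],[0.76,0,0.25,7.26,-4],[0.76,0,0.25,7.26,-4],[0.76,0,0.25,7.26,-4],[0.76,0,0.25,7.26,-4],[0.76,0,0.25,7.26,-4],[0.76,0,0.25,7.26,-4]])

```text
t: 4.35
eef_pos: [572.1, 154.6, 59.2]
tcp_rot: [2.459, 1.571, 2.212]
ft_force: [-1.9, 1.5, 1.8]
opening: 0.24
```

Call:
apply_moves(increments=[[0.76,0,0.12,3.63,-2],[0.76,0,0.12,3.63,-2],[0.76,0,0.12,3.63,-2],[0.76,0,0.12,3.63,-2]])

```text
t: 4.75
eef_pos: [586.2, 152.2, 59.1]
tcp_rot: [-2.782, 1.57, -2.891]
ft_force: [-3.1, -0.8, 0.4]
opening: 0.24
```

Call:
apply_moves(increments=[[0.76,0,0.12,3.63,-2],[0.76,0,0.12,3.63,-2],[0.76,0,0.12,3.63,-2],[0.76,0,0.12,3.63,-2]])

```text
t: 5.15
eef_pos: [600.7, 151.7, 59.0]
tcp_rot: [-2.831, 1.57, -2.8]
ft_force: [-2.7, -1.4, 0.9]
opening: 0.24
```

```bash
python3 - <<'E'
from h import *
c=cam('top','t1');s=cam('side','s1')
a=c['pixels'][150:280,140:300];b=s['pixels'][330:475,140:300]
o=np.vstack([cv2.resize(x[:,:,::-1],None,fx=2.4,fy=2.2) for x in (a,b)]);cv2.imwrite('pics/c2.png',o)
E
```

```text
(no output)
```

View pics/c2.png

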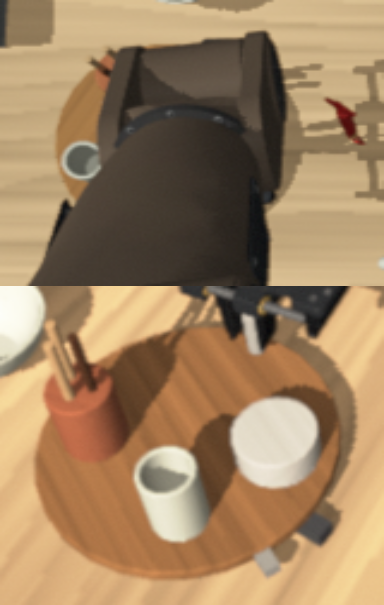

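Call:
apply_moves(increments=[[0.76,0,0.12,3.63,-2],[0.76,0,0.12,3.63,-2],[0.76,0,0.06,1.81,-1],[0.76,0,0.06,1.81,-1]])

```text
t: 5.65
eef_pos: [611.7, 153.0, 58.9]
tcp_rot: [2.9, 1.571, 3.033]
ft_force: [-2.7, -1.8, 1.3]
opening: 0.24
```

Call:
apply_moves(increments=[[0.76,0,0.06,1.81,-1],[0.76,0,0.06,1.81,-1],[0.76,0,0.06,1.81,-1],[0.76,0,0.06,1.81,-1]])

```text
t: 6.05
eef_pos: [619.0, 154.4, 58.7]
tcp_rot: [0.917, 1.571, 1.122]
ft_force: [-1.9, -0.5, 1.3]
opening: 0.239
```

Call:
apply_moves(increments=[[0.76,0,0.06,1.81,-1],[0.76,0,0.06,1.81,-1],[0.76,0,0.06,1.81,-1]])

```text
t: 6.35
eef_pos: [624.3, 155.7, 58.6]
tcp_rot: [2.216, 1.571, 2.473]
ft_force: [-1.7, -1.8, -0.2]
opening: 0.24
```

Call:
apply_moves(increments=[[0.76,0,0.06,1.81,-1],[0.76,0,0.06,1.81,-1],[0.76,0,0.06,1.81,-1]])

```text
t: 6.65
eef_pos: [629.5, 157.4, 58.6]
tcp_rot: [0.41, 1.571, 0.72]
ft_force: [-1.1, -2.8, 0.7]
opening: 0.24
```

Call:
apply_moves(increments=[[0.76,0,0.06,1.81,-1],[0.76,0,0.06,1.81,-1],[0.76,0,0.06,1.81,-1],[0.76,0,0.06,1.81,-1]])

```text
t: 7.05
eef_pos: [636.2, 160.0, 58.6]
tcp_rot: [0.973, 1.571, 1.353]
ft_force: [-1.8, -1.6, -0.4]
opening: 0.239
```

Call:
apply_moves(increments=[[0.76,0,0.06,1.81,-1],[0.76,0,0.06,1.81,-1],[0.76,0,0.06,1.81,-1]])

```text
t: 7.35
eef_pos: [639.8, 161.8, 58.5]
tcp_rot: [2.966, 1.567, -2.885]
ft_force: [-13.7, -9.2, 7.7]
opening: 0.242
```

Call:
apply_moves(increments=[[0.76,0,0.06,1.81,-1],[0.76,0,0.06,1.81,-1],[0.76,0,0.06,1.81,-1]])

```text
t: 7.65
eef_pos: [639.6, 162.5, 58.2]
tcp_rot: [2.931, 1.554, -2.867]
ft_force: [-38.0, -21.1, 24.7]
opening: 0.242
```

```bash
python3 - <<'E'
from h import *
s=cam('side','s2')
cv2.imwrite('pics/c3.png',cv2.resize(s['pixels'][320:475,130:310][:,:,::-1],None,fx=3,fy=3))
E
```

```text
(no output)
```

View pics/c3.png

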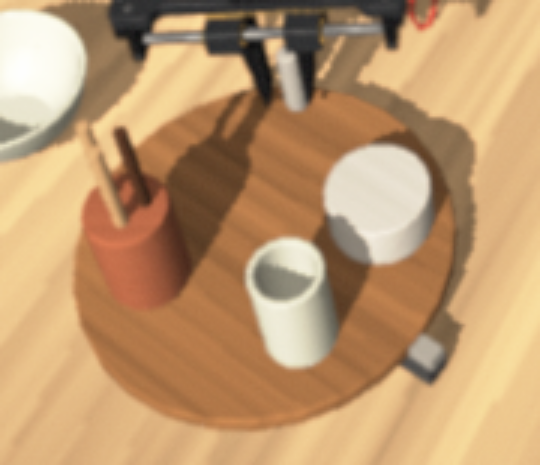

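Call:
apply_moves(increments=[[0.76,0,0,-3,0],[0.76,0,0,-3,0],[0.76,0,0,-2.5,0],[0.76,0,0,0,0]])

```text
t: 8.1
eef_pos: [638.6, 161.0, 58.8]
tcp_rot: [-0.102, 1.57, 0.381]
ft_force: [0.5, -0.4, -0.1]
opening: 0.237
```

Call:
apply_moves(increments=[[0.7,-20,0,0,0],[0.7,-40,0,0,0],[0.7,-45,0,0,0],[0.7,-45,0,0,0],[0.7,-45,0,0,0],[0.7,-45,0,0,0],[0.7,-45,0,0,0]])

```text
t: 8.8
eef_pos: [638.3, 161.0, 345.9]
tcp_rot: [-0.128, 1.57, 0.355]
ft_force: [0.1, -0.2, 0.1]
opening: 0.3
```

```bash
python3 - <<'E'
from h import *
s=cam('side','s3');t=cam('top','t3')
p,R=tool();print(p,status.state()['joints'].round(3) if hasattr(status.state()['joints'],'round') else 0);print(R)
print('cup side',onz(s,(225,410),104))
o=np.zeros((480,800,3),np.uint8)
o[:465,:400]=cv2.resize(s['pixels'][320:475,150:283][:,:,::-1],(400,465)); o[:,400:]=cv2.resize(t['pixels'][150:280,140:260][:,:,::-1],(400,480))
cv2.imwrite('pics/c4.png',o)
E
```

```text
[639.9 161.3 350.7] [ 0.1  0.5  1.3  0.   1.4 -0.3]
[[ 0.  -0.5  0.9]
 [ 0.   0.9  0.5]
 [-1.  -0.   0. ]]
cup side [543.4 302.4 104. ]
```

View pics/c4.png

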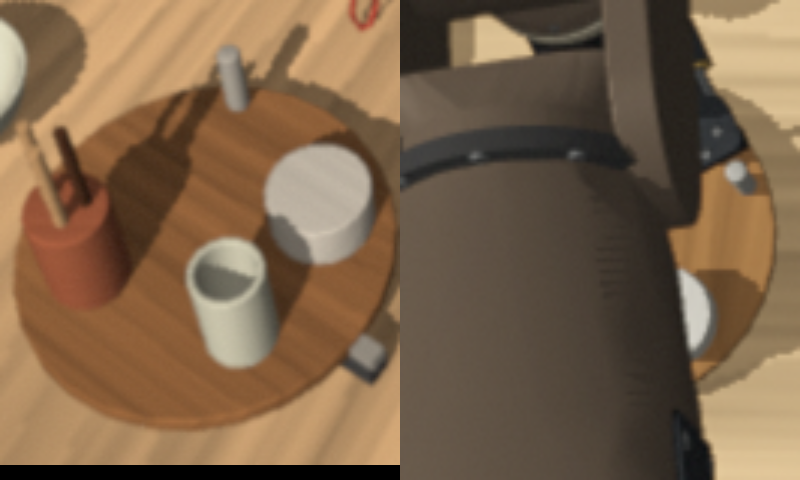

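```bash
python3 - <<'E'
from h import *
w=load('w0'); C=-w['R'].T@w['t']; p=np.array([527.7,178.6,225.5])
# tool axes at w0
d=np.array([np.cos(np.radians(-42.4)),np.sin(np.radians(-42.4)),0]);x=np.array([0,0,-1.]);y=np.cross(d,x)
print('cam in tool',[(C-p)@v for v in(x,y,d)],'fwd',[w['R'][2]@v for v in (x,y,d)])
s=load('s3');print('post',onz(s,(226.1,336),87))
p,R=tool();print(p,np.degrees(np.arctan2(R[1,2],R[0,2])),np.array2string(np.array(status.state()['joints']),precision=4))
az=np.radians(-13.9)
for X in([380,-94,520],):print(go(X))
E
```

```text
cam in tool [np.float64(-158.89213930327543), np.float64(84.43353770777115), np.float64(-0.7065628958286824)] fwd [np.float64(0.9541624970368336), np.float64(-0.29928856561780376), np.float64(0.0005326714488047793)]
post [637.3 157.   87. ]
[639.9 161.3 350.7] 27.684750377469555 [ 0.1468  0.4517  1.2919  0.0002  1.3867 -0.3364]
[-172.7 -105.9 -346.9]
```

Call:
apply_moves(increments=[[0.3,-28,-6,-17,0],[0.3,-28,-12,-34,0],[0.3,-28,-12,-34,0],[0.3,-28,-12,-34,0],[0.3,-28,-12,-34,0],[0.3,-20,-12,-34,0],[0.3,-20,-12,-34,0],[0.3,-19,-12,-34,0],[0.3,0,-5,-7,0]])

```text
t: 9.8
eef_pos: [448.9, -46.4, 545.2]
tcp_rot: [-0.767, 1.566, -0.286]
ft_force: [0.4, -0.1, -0.4]
opening: 0.699
```

Call:
apply_moves(increments=[[0.3,0,0,0,-8],[0.3,0,0,0,-8],[0.3,0,0,0,-8],[0.3,0,0,0,-8],[0.3,0,0,0,-8],[0.3,0,0,0,-8],[0.3,0,0,0,0]])

```text
t: 10.5
eef_pos: [451.0, -44.7, 541.6]
tcp_rot: [1.277, 1.57, 2.6]
ft_force: [0.4, -0.3, 0.5]
opening: 0.701
```

```bash
python3 - <<'E'
from h import *
p,R=tool();print(p);print(R.round(3));print(np.array2string(np.array(status.state()['joints']),precision=4))
E
```

```text
[451.  -44.7 541.6]
[[-0.  -1.   0.2]
 [ 0.   0.2  1. ]
 [-1.   0.   0. ]]
[-0.245   0.0612  1.3566  0.0003  1.7249 -1.5679]
```

Call:
apply_moves(increments=[[0.3,-15,-30,0,0],[0.3,-15,-30,0,0],[0.3,-15,-30,0,0],[0.3,-15,-30,0,0],[0.3,-15,-30,0,0]])

```text
t: 11.0
eef_pos: [597.2, -82.2, 617.3]
tcp_rot: [1.064, 1.57, 2.38]
ft_force: [0.8, -0.1, 0.5]
opening: 0.7
```

```bash
cat > st.py <<'E'
from h import *
p,R=tool();j=np.array(status.state()['joints']);print(p,np.array2string(j,precision=3),'tilt',np.degrees(np.arcsin(np.clip(-R[2,0],-1,1))).round(1),'x',R[:,0].round(3),'z',R[:,2].round(3))
E
python3 st.py
```

```text
[597.2 -82.2 617.3] [-0.246  0.362  0.777  0.     2.003 -1.562] tilt 90.0 x [-0.  0. -1.] z [0.3 1.  0. ]
```

Call:
apply_moves(increments=[[0.3,-5,-30,0,0],[0.3,-5,-30,0,0],[0.3,0,-30,0,0],[0.3,0,-30,0,0],[0.3,0,-30,0,0]])

```text
t: 11.5
eef_pos: [723.4, -115.4, 616.5]
tcp_rot: [-1.209, 1.568, 0.107]
ft_force: [-19.9, 3.2, 14.6]
opening: 0.702
```

```bash
python3 st.py
```

```text
[ 723.4 -115.4  616.5] [-0.249  0.757  0.047  0.001  2.335 -1.564] tilt 89.8 x [ 0.  0. -1.] z [0.3 1.  0. ]
```

Call:
apply_moves(increments=[[0.3,0,-10,0,0]])

```text
t: 11.6
eef_pos: [731.2, -118.2, 605.8]
tcp_rot: [1.106, 1.568, 2.422]
ft_force: [1.9, -1.1, -1.0]
opening: 0.703
```

```bash
python3 st.py
```

```text
[ 731.2 -118.2  605.8] [-0.25   0.768  0.054  0.002  2.321 -1.565] tilt 89.8 x [-0.  0. -1.] z [0.3 1.  0. ]
```

Call:
apply_moves(increments=[[0.3,0,-10,0,0],[0.3,0,-10,0,0]])

```text
t: 11.8
eef_pos: [736.4, -120.3, 607.7]
tcp_rot: [-1.493, 1.547, -0.174]
ft_force: [-0.9, -0.0, 0.3]
opening: 0.7
```

```bash
python3 st.py
```

```text
[ 736.4 -120.3  607.7] [-0.251  0.769  0.047  0.002  2.302 -1.569] tilt 88.6 x [ 0. -0. -1.] z [0.2 1.  0. ]
```

Call:
apply_moves(increments=[[0.3,0,-15,0,0],[0.3,0,-15,0,0],[0.3,0,-15,0,0]])

```text
t: 12.1
eef_pos: [757.6, -128.0, 587.0]
tcp_rot: [-1.487, 1.532, -0.166]
ft_force: [0.4, -0.5, 0.1]
opening: 0.702
```

```bash
python3 st.py
```

```text
[ 757.6 -128.   587. ] [-0.254  0.797  0.047  0.004  2.259 -1.572] tilt 87.8 x [ 0. -0. -1.] z [0.2 1.  0. ]
```

Call:
apply_moves(increments=[[0.3,-15,-15,0,0],[0.3,-15,-15,0,0],[0.3,-15,-15,0,0]])

```text
t: 12.4
eef_pos: [756.7, -131.6, 597.1]
tcp_rot: [-1.488, 1.502, -0.167]
ft_force: [-0.1, -0.5, -0.1]
opening: 0.702
```

```bash
python3 st.py
```

```text
[ 756.7 -131.6  597.1] [-0.26   0.784  0.047  0.008  2.241 -1.575] tilt 86.0 x [ 0.1 -0.  -1. ] z [0.2 1.  0. ]
```

Call:
apply_moves(increments=[[0.3,-35,-35,0,0],[0.3,-35,-35,0,0],[0.3,-35,-35,0,0],[0.3,-35,-35,0,0]])

```text
t: 12.8
eef_pos: [751.5, -140.9, 632.2]
tcp_rot: [-1.495, 1.401, -0.175]
ft_force: [-1.4, -0.5, -0.1]
opening: 0.698
```

```bash
python3 st.py
```

```text
[ 751.5 -140.9  632.2] [-0.278  0.74   0.048  0.021  2.184 -1.584] tilt 80.3 x [ 0.2 -0.  -1. ] z [0.2 1.  0. ]
```

Call:
apply_moves(increments=[[0.3,-30,-40,0,0],[0.3,-30,-40,0,0],[0.3,-30,-40,0,0],[0.3,-30,-40,0,0],[0.3,-30,-40,0,0],[0.3,-30,-40,0,0],[0.3,-30,-40,0,0],[0.3,-30,-40,0,0]])

```text
t: 13.6
eef_pos: [752.4, -158.8, 695.1]
tcp_rot: [-1.507, 1.187, -0.187]
ft_force: [0.6, -0.3, 0.2]
opening: 0.702
```

```bash
sed -i 's/precision=1,suppress/precision=3,suppress/' h.py; python3 st.py
```

```text
[ 752.436 -158.847  695.062] [-0.309  0.671  0.048  0.051  2.041 -1.597] tilt 68.0 x [ 0.368 -0.07  -0.927] z [0.244 0.97  0.024]
```

Call:
apply_moves(increments=[[0.3,-30,-40,0,0],[0.3,-30,-40,0,0],[0.3,-30,-40,0,0],[0.3,-30,-40,0,0],[0.3,-30,-40,0,0],[0.3,-30,-40,0,0],[0.3,-30,-40,0,0],[0.3,-30,-40,0,0],[0.3,-30,-40,0,0],[0.3,-30,-40,0,0]])

```text
t: 14.6
eef_pos: [697.7, -163.4, 820.0]
tcp_rot: [-1.517, 0.913, -0.199]
ft_force: [0.4, 0.4, 0.6]
opening: 0.699
```

```bash
python3 st.py
```

```text
[ 697.666 -163.361  819.983] [-0.357  0.525  0.048  0.103  1.915 -1.608] tilt 52.3 x [ 0.599 -0.121 -0.791] z [0.239 0.97  0.033]
```

Call:
apply_moves(increments=[[0.3,-15,-46,0,0],[0.3,-15,-46,0,0],[0.3,-15,-46,0,0],[0.3,-15,-46,0,0],[0.3,-15,-46,0,0],[0.3,-15,-46,0,0],[0.3,-15,-46,0,0]])

```text
t: 15.3
eef_pos: [706.2, -174.5, 872.5]
tcp_rot: [-1.523, 0.715, -0.206]
ft_force: [-0.1, -0.1, -0.3]
opening: 0.699
```

```bash
python3 st.py
```

```text
[ 706.205 -174.524  872.455] [-0.38   0.493  0.048  0.133  1.751 -1.613] tilt 41.0 x [ 0.739 -0.155 -0.656] z [0.236 0.971 0.036]
```

```bash
cat > kin.py <<'E'
import numpy as np
from scipy.optimize import least_squares
D=[(281.1,558,225.1,.4915,1.5594,1.0917),(639.9,161.3,350.7,.4517,1.2919,1.3867),(451,-44.7,541.6,.0612,1.3566,1.7249),(597.2,-82.2,617.3,.362,.777,2.003),(736.4,-120.3,607.7,.769,.047,2.302),(752.4,-158.8,695.1,.671,.048,2.041),(697.7,-163.4,820,.525,.048,1.915),(706.2,-174.5,872.5,.493,.048,1.751)]
D=np.array(D)
def fk(p,q2,q3,q5):
    r0,z0,a,b,c,L=p; e=q2+q3
    return r0+a*np.sin(q2)+b*np.sin(e+c)+L*np.sin(e+q5), z0+a*np.cos(q2)+b*np.cos(e+c)+L*np.cos(e+q5)
R=np.sqrt(D[:,0]**2+D[:,1]**2-66**2)
f=lambda p:np.concatenate([fk(p,*D[:,3:].T)[0]-R,fk(p,*D[:,3:].T)[1]-D[:,2]])
s=least_squares(f,[0,300,400,400,0,250]);P=s.x
def ik(r,z,pitch):
    g=lambda q:np.r_[np.array(fk(P,q[0],q[1],pitch-q[0]-q[1]))-[r,z]]
    s=least_squares(g,[.5,1.5],bounds=([-.84,.05],[2.19,2.79]));q=s.x
    return q.round(3),round(pitch-q.sum(),3),s.cost.round(2)
if __name__=='__main__':
    print(P.round(2),f(P).round(1))
    for n,X in dict(pre=(560,-95,160),grasp=(646,-115,155),lift=(646,-115,180),out=(560,-95,190),cupup=(549,301,330),cup=(549,301,155)).items():
        print(n,ik(np.sqrt(X[0]**2+X[1]**2-66**2),X[2],2.286))
E
python3 kin.py
```

```text
[7.0000e-02 1.9957e+02 5.8677e+02 4.1323e+02 1.0000e-01 2.6371e+02] [ 0.  -0.   0.  -0.1  0.   0.1  0.  -0.  -0.  -0.1 -0.1  0.1  0.   0.1
 -0.1 -0.1]
pre (array([0.442, 2.315]), np.float64(-0.471), np.float64(0.0))
grasp (array([0.521, 2.114]), np.float64(-0.35), np.float64(0.0))
lift (array([0.473, 2.096]), np.float64(-0.284), np.float64(0.0))
out (array([0.369, 2.288]), np.float64(-0.371), np.float64(0.0))
cupup (array([0.193, 1.993]), np.float64(0.1), np.float64(0.0))
cup (array([0.497, 2.185]), np.float64(-0.396), np.float64(0.0))
```

```bash
python3 - <<'E'
from kin import *
for E in(50,55,60,65,70,75):
    print(E,[ik(np.hypot(*X[:2])*1-3,X[2],np.pi/2+np.radians(E))[1] for X in((646,-115,115),(646,-115,155),(646,-115,200),(560,-95,155),(549,301,155),(549,301,200))])
E
```

```text
50 [np.float64(-0.174), np.float64(-0.075), np.float64(0.039), np.float64(-0.193), np.float64(-0.115), np.float64(0.005)]
55 [np.float64(-0.025), np.float64(0.071), np.float64(0.182), np.float64(-0.04), np.float64(0.032), np.float64(0.149)]
60 [np.float64(0.119), np.float64(0.213), np.float64(0.32), np.float64(0.106), np.float64(0.175), np.float64(0.288)]
65 [np.float64(0.26), np.float64(0.351), np.float64(0.455), np.float64(0.246), np.float64(0.314), np.float64(0.423)]
70 [np.float64(0.396), np.float64(0.485), np.float64(0.586), np.float64(0.38), np.float64(0.448), np.float64(0.553)]
75 [np.float64(0.529), np.float64(0.615), np.float64(0.713), np.float64(0.509), np.float64(0.577), np.float64(0.68)]
```

```bash
python3 - <<'E'
from h import *
print(go([470,-160,700]))
E
```

```text
[-63.657 281.791 -47.814]
```

Call:
apply_moves(increments=[[0.3,-8,35,-6,0],[0.3,-8,35,-6,0],[0.3,-8,35,-6,0],[0.3,-8,35,-6,0],[0.3,-8,35,-6,0],[0.3,-8,35,-6,0],[0.3,-8,35,-6,0],[0.3,-8,35,-6,0]])

```text
t: 16.1
eef_pos: [499.0, -163.2, 726.4]
tcp_rot: [-1.524, 0.716, -0.205]
ft_force: [-0.6, -0.9, 1.3]
opening: 0.702
```

Call:
apply_moves(increments=[[0.3,0,0,0,8.5],[0.3,0,0,0,8.5],[0.3,0,0,0,8.5],[0.3,0,0,0,8.5],[0.3,0,0,0,8.5],[0.3,0,0,0,8.5],[0.3,0,0,0,8.5],[0.3,0,0,0,8.5],[0.3,0,0,0,8.5],[0.3,0,0,0,8.5]])

```text
t: 17.1
eef_pos: [500.4, -163.6, 727.3]
tcp_rot: [-0.034, 0.716, -0.205]
ft_force: [0.6, -0.7, -0.2]
opening: 0.697
```

Call:
apply_moves(increments=[[0.3,0,0,0,8.5],[0.3,0,0,0,8.5],[0.3,0,0,0,8.5],[0.3,0,0,0,8.5],[0.3,0,0,0,8.5],[0.3,0,0,0,8.5],[0.3,0,0,0,8.5],[0.3,0,0,0,8.5],[0.3,0,0,0,8.5],[0.3,0,0,0,8.5]])

```text
t: 18.1
eef_pos: [500.4, -163.6, 727.3]
tcp_rot: [1.45, 0.716, -0.205]
ft_force: [0.7, 1.5, 0.2]
opening: 0.703
```

```bash
python3 st.py; python3 - <<'E'
from h import *
print(go([470,-160,430]),go([470,-160,190]))
E
```

```text
[ 500.414 -163.588  727.288] [-0.582 -0.121  1.294  0.306  1.167  1.072] tilt 41.0 x [ 0.739 -0.154 -0.656] z [-0.125 -0.988  0.091]
[ 172.117 -242.845  -26.832] [ 329.647 -422.585  -48.697]
```

Call:
apply_moves(increments=[[0.3,0,0,0,7],[0.3,13,-31,0,0],[0.3,20,-28,0,0],[0.3,20,-28,0,0],[0.3,20,-28,0,0],[0.3,20,-28,0,0],[0.3,20,-28,0,0],[0.3,20,-28,0,0],[0.3,20,-28,0,0],[0.3,20,-28,0,0]])

```text
t: 19.1
eef_pos: [463.3, -157.3, 420.2]
tcp_rot: [1.565, 0.716, -0.207]
ft_force: [1.1, -0.3, 0.9]
opening: 0.701
```

```bash
python3 st.py; python3 - <<'E'
from h import *
print(go([470,-165,200]))
E
```

```text
[ 463.28  -157.318  420.187] [-0.633 -0.139  2.073  0.701  0.504  0.639] tilt 41.0 x [ 0.738 -0.155 -0.656] z [-0.202 -0.979  0.005]
[ 150.702 -160.775    5.137]
```

Call:
apply_moves(increments=[[0.3,17,-18,0,0],[0.3,17,-18,0,0],[0.3,17,-18,0,0],[0.3,17,-18,0,0],[0.3,17,-18,0,0],[0.3,17,-18,0,0]])

```text
t: 19.7
eef_pos: [469.6, -158.4, 282.9]
tcp_rot: [1.568, 0.716, -0.202]
ft_force: [0.6, 0.3, -0.5]
opening: 0.703
```

```bash
python3 st.py; python3 - <<'E'
from h import *
print(go([490,-165,200]))
E
```

```text
[ 469.554 -158.436  282.915] [-0.626  0.072  2.31   1.721  0.319 -0.449] tilt 41.0 x [ 0.739 -0.152 -0.656] z [-0.199 -0.98   0.002]
[ 70.533 -48.541   2.179]
```

```bash
python3 - <<'E'
from h import *
print(go([475,-100,200]))
E
```

```text
[ 49.593 -66.586 -58.533]
```

Call:
apply_moves(increments=[[0.3,10,-13,0,0],[0.3,10,-13,-5,0],[0.3,10,-13,-13,0],[0.3,10,-13,-20,0],[0.3,10,-13,-20,0]])

```text
t: 20.2
eef_pos: [476.2, -101.4, 202.2]
tcp_rot: [1.568, 0.716, -0.203]
ft_force: [0.4, 0.6, 0.2]
opening: 0.697
```

```bash
python3 st.py
```

```text
[ 476.241 -101.393  202.171] [-0.444  0.256  2.451  2.707  0.443 -1.336] tilt 41.0 x [ 0.739 -0.152 -0.656] z [-0.199 -0.98   0.002]
```

Flipped wrist reached. Now half-turn about x so the camera is underneath.

Call:
apply_moves(increments=[[0.3,0,0,0,8.5],[0.3,0,0,0,8.5],[0.3,0,0,0,8.5],[0.3,0,0,0,8.5],[0.3,0,0,0,8.5],[0.3,0,0,0,8.5],[0.3,0,0,0,8.5],[0.3,0,0,0,8.5],[0.3,0,0,0,8.5],[0.3,0,0,0,8.5]])

```text
t: 21.2
eef_pos: [476.4, -101.4, 202.7]
tcp_rot: [3.059, 0.716, -0.2]
ft_force: [0.6, 0.4, 0.5]
opening: 0.697
```

Call:
apply_moves(increments=[[0.3,0,0,0,8.5],[0.3,0,0,0,8.5],[0.3,0,0,0,8.5],[0.3,0,0,0,8.5],[0.3,0,0,0,8.5],[0.3,0,0,0,8.5],[0.3,0,0,0,8.5],[0.3,0,0,0,8.5],[0.3,0,0,0,8.5],[0.3,0,0,0,8.5]])

```text
t: 22.2
eef_pos: [476.4, -101.4, 202.7]
tcp_rot: [-1.74, 0.716, -0.2]
ft_force: [-0.1, -0.8, -0.2]
opening: 0.7
```

```bash
python3 st.py;python3 - <<'E'
from h import *
w=cam('wrist','w1')
print(proj(w,[[643,-113,z] for z in (40,115,150,240,265)]))
p,R=tool();x=R[:,0];print(go(np.array([543,-92,150])+8*x),go(np.array([643,-113,150])+8*x))
E
```

```text
[ 476.416 -101.36   202.714] [-0.445  0.255  2.45   2.698  0.441  1.644] tilt 41.0 x [ 0.74  -0.15  -0.656] z [ 0.087  0.988 -0.127]
[[343.064 191.603]
 [335.026 259.156]
 [330.785 294.63 ]
 [318.18  399.381]
 [314.19  432.318]]
[90.444 -5.368 21.822] [167.552 -71.437  10.406]
```

View pics/w1.png

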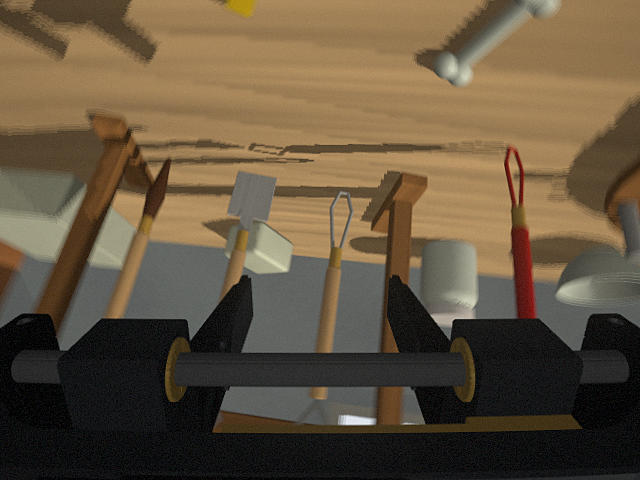

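Call:
apply_moves(increments=[[0.5,0,0,0,8.5],[0.5,0,0,0,1.2],[0.5,0,0,0,0]])

```text
t: 22.55
eef_pos: [476.4, -101.2, 202.6]
tcp_rot: [-1.581, 0.716, -0.199]
ft_force: [1.0, -0.1, 0.4]
opening: 0.524
```

```bash
python3 st.py;python3 - <<'E'
from h import *
p,R=tool();x=R[:,0];print(R);print(go(np.array([573,-98,150])+8*x),go(np.array([643,-113,150])+8*x))
E
```

```text
[ 476.449 -101.248  202.559] [-0.445  0.255  2.45   2.698  0.442  1.803] tilt 41.0 x [ 0.74  -0.149 -0.656] z [ 0.191  0.981 -0.008]
[[ 0.74  -0.645  0.191]
 [-0.149  0.12   0.981]
 [-0.656 -0.755 -0.008]]
[113.418 -22.245  22.078] [167.436 -69.205  20.753]
```

Call:
apply_moves(increments=[[0.5,25,-4,6,0],[0.5,30,-6,6,0],[0.5,30,-6,6,0],[0.5,28,-6,4,0],[0.5,0,0,0,0]])

```text
t: 23.05
eef_pos: [580.6, -99.2, 143.3]
tcp_rot: [-1.581, 0.716, -0.198]
ft_force: [-0.4, 0.4, -0.8]
opening: 0.497
```

```bash
python3 st.py;python3 - <<'E'
from h import *
p,R=tool();x=R[:,0];print(go(np.array([643,-113,150])+8*x))
w=cam('wrist','w2');print(proj(w,[[643,-113,z] for z in (40,115,150,180,265)]))
E
```

```text
[580.551 -99.182 143.313] [-0.323  0.494  2.277  2.94   0.489  1.657] tilt 41.0 x [ 0.739 -0.149 -0.657] z [ 0.19   0.982 -0.008]
[ 51.837 -47.02   -1.72 ]
[[319.1   186.925]
 [318.171 287.226]
 [317.66  342.597]
 [317.178 395.099]
 [315.567 572.207]]
```

View pics/w2.png

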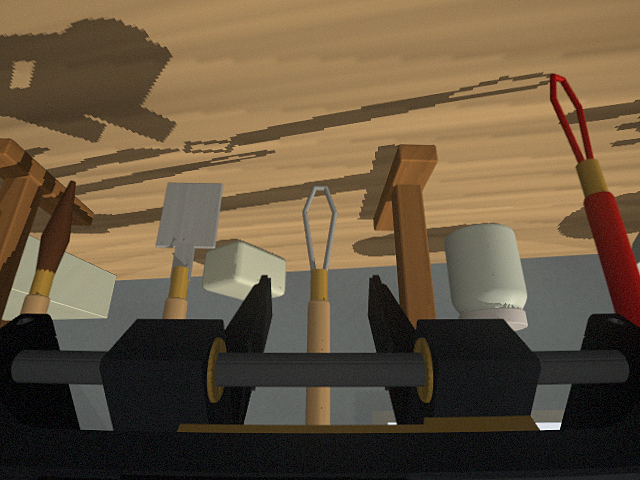

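Call:
apply_moves(increments=[[0.5,13,-12,0,0],[0.5,13,-12,-0.5,0],[0.5,13,-12,-0.5,0],[0.5,13,-11,0,0],[0.5,0,0,0,0]])

```text
t: 23.6
eef_pos: [647.6, -114.2, 147.0]
tcp_rot: [-1.579, 0.714, -0.199]
ft_force: [-0.8, -0.6, 0.4]
opening: 0.5
```

Call:
apply_moves(increments=[[1,0,0,0,0],[1,0,0,0,0],[1,0,0,0,0],[1,0,0,0,0],[1,0,0,0,0]])

```text
t: 24.1
eef_pos: [646.8, -113.7, 146.1]
tcp_rot: [-1.577, 0.716, -0.199]
ft_force: [0.7, 0.0, -0.7]
opening: 0.141
```

```bash
python3 st.py;python3 - <<'E'
from h import *
s=cam('side','s4')
cv2.imwrite('pics/c5.png',cv2.resize(s['pixels'][130:340,215:375][:,:,::-1],None,fx=2.8,fy=2.8,interpolation=cv2.INTER_CUBIC))
p,R=tool();print(R.T@[0,0,1])
E
```

```text
[ 646.816 -113.68   146.1  ] [-0.307  0.538  2.116  2.916  0.373  1.704] tilt 41.0 x [ 0.74  -0.149 -0.656] z [ 0.194  0.981 -0.004]
[-0.656 -0.754 -0.004]
```

View pics/c5.png

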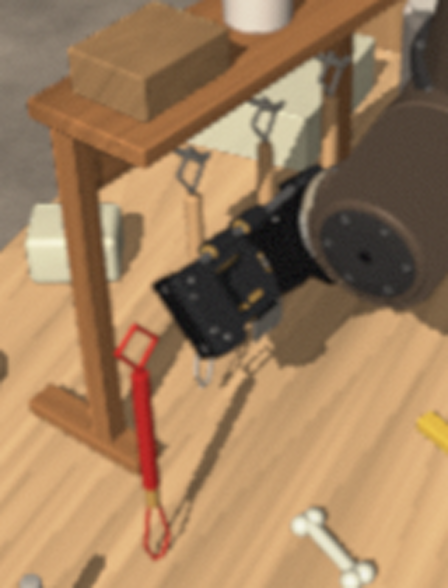

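Call:
apply_moves(increments=[[1,-2.6,-3,0,0],[1,-2.6,-3,0,0],[1,-2.6,-3,0,0],[1,-2.6,-3,0,0],[1,0,0,0,0]])

```text
t: 24.65
eef_pos: [647.3, -113.7, 162.8]
tcp_rot: [-1.577, 0.715, -0.199]
ft_force: [0.5, -0.3, -1.4]
opening: 0.14
```

Call:
apply_moves(increments=[[1,-3.8,3.3,0.25,0],[1,-7.5,6.6,0.5,0],[1,-7.5,6.6,0.5,0],[1,-7.5,6.6,0.5,0]])

```text
t: 25.05
eef_pos: [611.9, -104.8, 161.6]
tcp_rot: [-1.577, 0.716, -0.199]
ft_force: [-0.0, 0.5, -0.6]
opening: 0.143
```

Call:
apply_moves(increments=[[1,-15,13.1,1,0],[1,-15,13.1,1,0],[1,-15,13.1,1,0],[1,-15,13.1,1,0],[1,-15,13.1,1,0]])

```text
t: 25.55
eef_pos: [514.9, -80.6, 161.7]
tcp_rot: [-1.577, 0.716, -0.199]
ft_force: [1.3, -0.1, -0.7]
opening: 0.14
```

```bash
python3 st.py; python3 - <<'E'
from h import *
s=cam('side','s5')
p,R=tool();g=p-8*R[:,0]
# expected eye of held tool
print('grasp',g,proj(s,[g+[0,0,114],g+[0,0,-111]]))
a=cv2.resize(s['pixels'][130:350,215:375][:,:,::-1],None,fx=2.7,fy=2.7,interpolation=cv2.INTER_CUBIC)
w=cam('wrist','w3');b=cv2.resize(w['pixels'][:,:,::-1],None,fx=.55,fy=.55,interpolation=cv2.INTER_AREA)
o=np.zeros((600,790,3),np.uint8);o[:a.shape[0],:a.shape[1]]=a;o[:b.shape[0],435:435+b.shape[1]]=b
cv2.imwrite('pics/c6.png',o)
E
```

```text
[514.884 -80.56  161.677] [-0.333  0.402  2.42   2.944  0.54   1.646] tilt 41.0 x [ 0.74  -0.149 -0.656] z [ 0.194  0.981 -0.004]
grasp [506.101 -78.367 166.241] [[336.697 208.42 ]
 [334.275 289.174]]
```

View pics/c6.png

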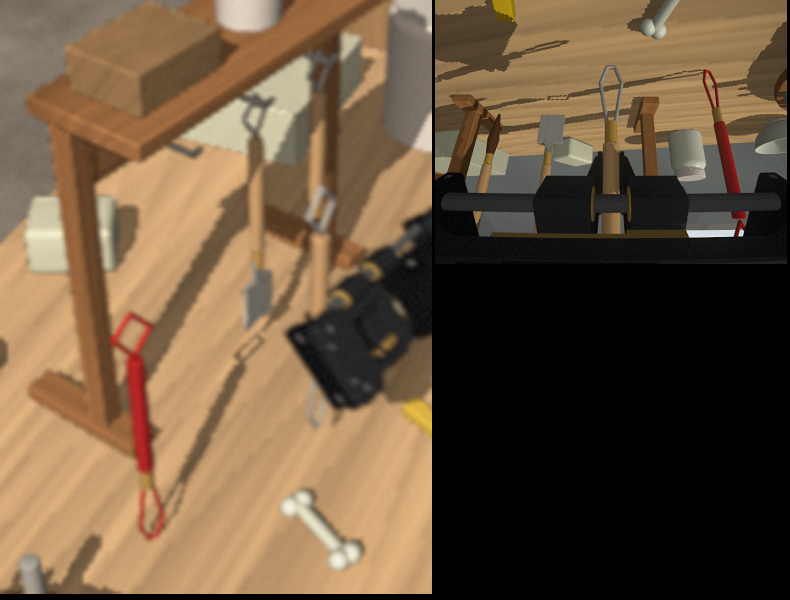

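```bash
cat > full.py <<'E'
import numpy as np
from scipy.optimize import least_squares
from scipy.spatial.transform import Rotation as Ro
from kin import P
r0,z0,a,b,c,L=P
LO=np.array([-3.1,-.84,.05,-1.13,.06,-2.69]);HI=np.array([3.1,2.19,2.79,4.28,2.93,2.69])
# tool axes at q=0 (arm up, plane xz): x=up
def fk(q,off=66,s4=1,s6=1,k=0):
    R1=Ro.from_euler('z',q[0])
    e=q[1]+q[2]
    R0=Ro.from_euler('y',e)          # local z = forearm dir
    w=np.array([r0+a*np.sin(q[1])+b*np.sin(e+c),off,z0+a*np.cos(q[1])+b*np.cos(e+c)])
    Rw=R0*Ro.from_euler('z',s4*q[3])*Ro.from_euler('y',q[4])*Ro.from_euler('z',s6*q[5]+k)
    M=np.array([[0,0,1],[0,1,0],[1,0,0.]])  # placeholder columns: tool x=local z
    B=np.column_stack([[0,0,1],[0,-1,0],[1,0,0]]) # x=loc z,z=loc x,y=z cross x = loc x × loc z = -y
    R=R1*Rw
    return R1.apply(w)+R.apply([0,0,L]), R*Ro.from_matrix(B)
if __name__=='__main__':
    T=[([514.884,-80.56,161.677],[.74,-.149,-.656],[.194,.981,-.004],[-0.333,0.402,2.42,2.944,0.54,1.646]),
       ([469.554,-158.436,282.915],[.739,-.152,-.656],[-.199,-.98,.002],[-0.626,0.072,2.31,1.721,0.319,-0.449]),
       ([463.28,-157.318,420.187],[.738,-.155,-.656],[-.202,-.979,.005],[-0.633,-0.139,2.073,0.701,0.504,0.639])]
    for s4 in(1,-1):
      for s6 in(1,-1):
        for k in(0,np.pi):
          er=[];ep=[]
          for p,x,z,q in T:
            pp,R=fk(q,66,s4,s6,k);m=R.as_matrix();ep.append(np.linalg.norm(pp-p));er.append(np.linalg.norm(m[:,0]-x)+np.linalg.norm(m[:,2]-z))
          print(s4,s6,round(k,1),np.round(ep,1),np.round(er,2))
E
python3 full.py
```

```text
1 1 0 [2.5 2.6 2.7] [2. 2. 2.]
1 1 3.1 [2.5 2.6 2.7] [0. 0. 0.]
1 -1 0 [2.5 2.6 2.7] [0.15 1.8  1.61]
1 -1 3.1 [2.5 2.6 2.7] [1.99 0.87 1.19]
-1 1 0 [ 52.8 162.5 163.4] [2.16 1.25 2.23]
-1 1 3.1 [ 52.8 162.5 163.4] [0.59 2.52 1.81]
-1 -1 0 [ 52.8 162.5 163.4] [0.48 1.45 1.46]
-1 -1 3.1 [ 52.8 162.5 163.4] [2.18 2.44 2.44]
```

```bash
cat > plan.py <<'E'
from full import *
F=lambda q:fk(q,66,1,1,np.pi)
R0=F([-0.333,0.402,2.42,2.944,0.54,1.646])[1]
def solve(X,R,q0,w=264.,lo=LO,hi=HI):
    f=lambda q:np.r_[F(q)[0]-X,w*(R.inv()*F(q)[1]).as_rotvec()]
    s=least_squares(f,np.clip(q0,lo+1e-6,hi-1e-6),bounds=(lo,hi));return s.x,np.sqrt(2*s.cost)
if __name__=='__main__':
    # refine caddy
    m=[(527.7,178),(612.4,323.8),(637.3,157),(543.4,302.4)]
    def g(v):
        ax=v[:2];o=[]
        for t,i in((v[2],0),(v[3],2)):
            for r,d,j in((104,0,i),(72,-np.radians(150),i+1)): o+=list(ax+r*np.array([np.cos(t+d),np.sin(t+d)])-m[j])
        return o
    s=least_squares(g,[597,254,-2.3,-1.2]);v=s.x;t=v[3]-np.radians(150);cup=v[:2]+72*np.array([np.cos(t),np.sin(t)])
    print('axis',v,'cup',cup,'res',np.round(s.fun,1))
    wide=LO.copy(),HI.copy();wide[0][3]=-9;wide[1][3]=9;wide[0][5]=-9;wide[1][5]=9
    q00=[.5,.45,2.3,3.9,.5,1.]
    for psi in(0,10,20,30):
        for z in(145,200,260):
            R=Ro.from_euler('z',np.radians(psi))*R0; X=np.array([cup[0],cup[1],z])+8*R.apply([1,0,0])*[1,1,0]
            q,c=solve(X,R,q00,lo=wide[0],hi=wide[1]);print(psi,z,q.round(2),round(c,2))
E
python3 plan.py
```

```text
axis [598.5706611  254.88762521  -2.30817531  -1.20715996] cup [542.74700602 300.35980938] res [ 0.9 -0.1  1.4  1.4 -1.7  0.7 -0.7 -2. ]
0 145 [0.63 0.57 2.05 4.52 0.6  0.85] 0.0
0 200 [0.63 0.47 2.01 4.72 0.59 0.61] 0.0
0 260 [0.63 0.37 1.95 4.94 0.61 0.34] 0.0
10 145 [0.57 0.55 2.11 4.19 0.51 0.99] 0.0
10 200 [0.57 0.44 2.07 4.45 0.46 0.71] 0.0
10 260 [0.57 0.34 2.01 4.78 0.44 0.34] 0.0
20 145 [0.51 0.53 2.15 3.8  0.45 1.2 ] 0.0
20 200 [0.51 0.42 2.11 4.05 0.34 0.92] 0.0
20 260 [0.51 0.32 2.05 4.54 0.27 0.42] 0.0
30 145 [0.43 0.52 2.18 3.34 0.42 1.45] 0.0
30 200 [0.43 0.41 2.14 3.45 0.27 1.34] 0.0
30 260 [0.43 0.3  2.08 3.88 0.12 0.9 ] 0.0
```

```bash
cat > sim.py <<'E'
from plan import *
def run(q,rows,w):
    X,R=F(q)
    for d in rows:
        Xt=X+R.apply(d[:3]);Rt=R*Ro.from_euler('x',np.radians(d[3]) if len(d)>3 else 0)
        q,_=solve(Xt,Rt,q,w); X,R=F(q)
    return q,X,R
if __name__=='__main__':
    q0=[-0.309,0.671,0.051,0.051,2.041,-1.597]
    for w in(50,100,200,400,800):
        q,X,R=run(q0,[(-30,-40,0)]*10,w);print(w,q.round(3),X.round(0),R.as_matrix()[:,0].round(3))
    print('real [-0.357  0.525  0.048  0.103  1.915 -1.608] 698 -163 820 x .599 -.121 -.791')
E
python3 sim.py
```

```text
50 [-0.405  0.377  0.05   0.224  1.01  -1.614] [ 672. -162. 1139.] [ 0.967 -0.21   0.142]
100 [-0.404  0.379  0.05   0.216  1.089 -1.611] [ 676. -163. 1117.] [ 0.976 -0.21   0.062]
200 [-0.396  0.397  0.05   0.189  1.317 -1.605] [ 688. -164. 1044.] [ 0.961 -0.205 -0.184]
400 [-0.372  0.469  0.05   0.134  1.717 -1.604] [ 700. -165.  897.] [ 0.774 -0.16  -0.613]
800 [-0.351  0.552  0.05   0.089  1.995 -1.611] [ 698. -163.  789.] [ 0.512 -0.101 -0.853]
real [-0.357  0.525  0.048  0.103  1.915 -1.608] 698 -163 820 x .599 -.121 -.791
```

```bash
cat > s2.py <<'E'
from sim import *
q0=np.array([-0.333,0.402,2.42,2.944,0.54,1.646])
u=F(q0)[1].inv().apply([0,0,1])
def rep(q,X,R):
    m=R.as_matrix();t=R.apply(u);return q.round(2),X.round(0),'az',np.degrees(np.arctan2(m[1,0],m[0,0])).round(1),'up',t.round(3)
def carry(q,way,w=650,step=40):
    # world waypoints converted to tool-frame rows
    X,R=F(q);q=np.array(q)
    for W in way:
        X,R=F(q);n=max(1,int(np.ceil(np.linalg.norm(np.array(W)-X)/step)))
        for i in range(n):
            X,R=F(q); d=(np.array(W)-X)/(n-i) 
            q,X,R=run(q,[R.inv().apply(d)],w)
        print(W,*rep(q,X,R))
    return q,X,R
if __name__=='__main__':
    for x in(450,500,545):
        for z in(225,300):
            print('--',x,z);carry(q0,[(510,-80,z),(x,100,z),(x,200,z),(x,300,z),(545,301,z),(549,300,225),(549,300,145)])
E
python3 s2.py
```

```text
-- 450 225
(510, -80, 225) [-0.34  0.23  2.36  2.8   0.32  1.8 ] [510. -80. 225.] az -11.4 up [0. 0. 1.]
(450, 100, 225) [0.27 0.2  2.42 4.07 0.44 1.  ] [450. 100. 225.] az -11.4 up [-0.  0.  1.]
(450, 200, 225) [0.52 0.3  2.35 4.28 0.56 1.  ] [452. 187. 209.] az -9.3 up [-0.023 -0.014  1.   ]
(450, 300, 225) [0.69 0.39 2.28 4.28 0.64 1.11] [456. 275. 198.] az -3.4 up [-0.077 -0.062  0.995]
(545, 301, 225) [0.59 0.43 2.11 4.28 0.54 0.98] [545. 293. 216.] az -1.6 up [-0.096 -0.077  0.992]
(549, 300, 225) [0.58 0.43 2.1  4.28 0.54 0.98] [549. 296. 220.] az -1.1 up [-0.101 -0.082  0.991]
(549, 300, 145) [0.59 0.58 2.15 4.04 0.64 1.28] [549. 300. 145.] az -1.1 up [-0.101 -0.082  0.991]
-- 450 300
(510, -80, 300) [-0.34  0.07  2.26  1.92  0.11  2.69] [510. -80. 299.] az -11.4 up [-0.001  0.001  1.   ]
(450, 100, 300) [0.22 0.06 2.37 4.28 0.33 0.72] [451.  89. 281.] az -9.4 up [-0.039 -0.01   0.999]
(450, 200, 300) [0.48 0.16 2.34 4.28 0.5  0.9 ] [455. 179. 271.] az -5.1 up [-0.099 -0.042  0.994]
(450, 300, 300) [0.68 0.26 2.26 4.28 0.62 1.02] [459. 277. 271.] az 0.9 up [-0.168 -0.097  0.9
[... 2394 characters left out ...]
300
(510, -80, 300) [-0.34  0.07  2.26  1.92  0.11  2.69] [510. -80. 299.] az -11.4 up [-0.001  0.001  1.   ]
(545, 100, 300) [0.17 0.18 2.21 4.28 0.28 0.67] [543.  91. 283.] az -9.3 up [-0.046 -0.01   0.999]
(545, 200, 300) [0.38 0.25 2.18 4.28 0.43 0.82] [545. 184. 276.] az -5.6 up [-0.107 -0.036  0.994]
(545, 300, 300) [0.57 0.33 2.11 4.28 0.54 0.92] [547. 279. 274.] az -0.8 up [-0.173 -0.078  0.982]
(545, 301, 300) [0.58 0.32 2.1  4.28 0.54 0.92] [547. 289. 285.] az 0.4 up [-0.189 -0.091  0.978]
(549, 300, 225) [0.6  0.44 2.14 4.09 0.63 1.16] [549. 300. 225.] az 0.4 up [-0.189 -0.091  0.978]
(549, 300, 145) [0.6  0.61 2.19 3.9  0.78 1.42] [549. 300. 145.] az 0.4 up [-0.189 -0.091  0.978]
```

Call:
apply_moves(increments=[[1,-10,-12,0,0],[1,-14,-16,0,0],[1,-14,-16,0,0],[1,-6,-7,0,0]])

```text
t: 26.05
eef_pos: [517.3, -81.0, 231.1]
tcp_rot: [-1.577, 0.713, -0.2]
ft_force: [0.2, 0.0, -0.4]
opening: 0.137
```

```bash
cat > st2.py <<'E'
from h import *
import sys
u=np.array([-0.656,-0.754,-0.004]);u/=np.linalg.norm(u)
p,R=tool();print(p,np.array2string(np.array(status.state()['joints']),precision=3),'az',np.degrees(np.arctan2(R[1,0],R[0,0])).round(1),'up',(R@u).round(3),'open',status.state()['opening'])
g=p-8*R[:,0];print('grasp',g.round(1),'bottom',(g-111*(R@u)).round(1))
if len(sys.argv)>1: print(go([float(v) for v in sys.argv[1:4]]).round(1))
E
python3 st2.py 530 100 228
```

```text
[517.334 -81.002 231.101] [-0.332  0.224  2.337  2.786  0.29   1.82 ] az -11.4 up [-0.003  0.002  1.   ] open 0.13676332430143934
grasp [511.4 -79.8 236.3] bottom [511.7 -80.  125.3]
[-15.8  16.5 180. ]
```

Call:
apply_moves(increments=[[1,-1.6,1.5,15,0],[1,-2.6,2.8,30,0],[1,-2.6,2.8,30,0],[1,-2.6,2.8,30,0],[1,-2.6,2.8,30,0],[1,-2.6,2.8,30,0],[1,-1.6,1.5,15,0]])

```text
t: 26.75
eef_pos: [529.0, 92.3, 226.6]
tcp_rot: [-1.576, 0.714, -0.197]
ft_force: [0.4, -0.0, -0.3]
opening: 0.141
```

```bash
python3 st2.py 540 180 228
```

```text
[529.027  92.32  226.616] [0.188 0.274 2.271 4.072 0.362 0.927] az -11.3 up [-0.002  0.     1.   ] open 0.14133674764698023
grasp [523.1  93.5 231.9] bottom [523.3  93.5 120.9]
[-5.7  2.7 88.1]
```

Call:
apply_moves(increments=[[1,-3,0,28,0],[1,-4,-2,28,-0.3],[1,-6,-4,30,-0.5]])

```text
t: 27.05
eef_pos: [538.5, 166.1, 223.5]
tcp_rot: [-1.573, 0.691, -0.168]
ft_force: [-0.5, -0.9, -0.3]
opening: 0.142
```

```bash
python3 st2.py 545 230 228
```

```text
[538.532 166.063 223.521] [0.363 0.33  2.205 4.275 0.445 0.834] az -9.6 up [-0.025  0.002  1.   ] open 0.14175795330891222
grasp [532.5 167.1 228.6] bottom [535.3 166.9 117.7]
[-6.2 -0.8 64.1]
```

Call:
apply_moves(increments=[[1,-6,-6,30,-0.5],[1,-6,-6,30,-0.5],[1,-6,-6,30,-0.6]])

```text
t: 27.35
eef_pos: [547.4, 229.9, 216.3]
tcp_rot: [-1.562, 0.651, -0.11]
ft_force: [-0.0, -0.1, -0.3]
opening: 0.139
```

```bash
python3 st2.py 545 285 228
```

```text
[547.437 229.936 216.263] [0.482 0.393 2.154 4.275 0.511 0.887] az -6.3 up [-0.066 -0.003  0.998] open 0.13880472795217164
grasp [541.1 230.6 221.1] bottom [548.4 231.  110.4]
[-13.8  -3.7  54.5]
```

Call:
apply_moves(increments=[[1,-12,-10,20,-0.4],[1,-12,-10,20,-0.5],[1,-12,-10,22,-0.5]])

```text
t: 27.65
eef_pos: [542.4, 266.4, 232.6]
tcp_rot: [-1.552, 0.609, -0.051]
ft_force: [1.0, -0.1, -0.5]
opening: 0.139
```

```bash
python3 st2.py 545 300 222
```

```text
[542.366 266.351 232.56 ] [0.547 0.384 2.134 4.275 0.535 0.888] az -2.9 up [-0.107 -0.013  0.994] open 0.1394800104374405
grasp [535.8 266.7 237.1] bottom [547.7 268.1 126.8]
[ 6.8  8.8 33.6]
```

Call:
apply_moves(increments=[[1,1,5,17,-0.4],[1,1,5,17,-0.4],[1,0,0,4,0]])

```text
t: 27.95
eef_pos: [540.6, 299.4, 214.3]
tcp_rot: [-1.559, 0.602, -0.037]
ft_force: [-0.9, -0.2, -0.9]
opening: 0.14
```

```bash
python3 st2.py 543 300 225; python3 - <<'E'
from h import *
p,R=tool();u=np.array([-0.656,-0.754,-0.004]);u/=np.linalg.norm(u);g=p-8*R[:,0]
s=cam('side','s6');t=cam('top','t6')
B=g-111*(R@u);cup=[542.7,300.4,104]
pts=[B,cup,g+114*(R@u)]
print(proj(s,pts).round(1),proj(t,pts).round(1))
a=cv2.resize(s['pixels'][300:460,140:300][:,:,::-1],None,fx=2.5,fy=2.5,interpolation=cv2.INTER_CUBIC)
b=cv2.resize(t['pixels'][150:270,140:260][:,:,::-1],None,fx=3.3,fy=3.3,interpolation=cv2.INTER_CUBIC)
w=cam('wrist','w6');c=cv2.resize(w['pixels'][:260,120:520][:,:,::-1],None,fx=.75,fy=.75,interpolation=cv2.INTER_AREA)
o=np.zeros((600,800,3),np.uint8);o[:400,:400]=a;o[:b.shape[0],400:400+b.shape[1]]=b;o[400:400+c.shape[0],:c.shape[1]]=c
print(proj(w,pts).round(1))
cv2.imwrite('pics/c7.png',o)
E
```

```text
[540.645 299.37  214.334] [0.608 0.44  2.111 4.275 0.579 0.924] az -2.1 up [-0.114 -0.008  0.993] open 0.13997886230961512
grasp [534.1 299.6 218.9] bottom [546.7 300.5 108.6]
[ -4.1 -10.1   0.8]
[[223.6 407. ]
 [226.  409.2]
 [217.5 325.2]] [[180.4 229.2]
 [181.  231.1]
 [146.3 228.3]]
[[322.6 117.9]
 [321.9 106.7]
 [321.8 643.2]]
```

View pics/c7.png

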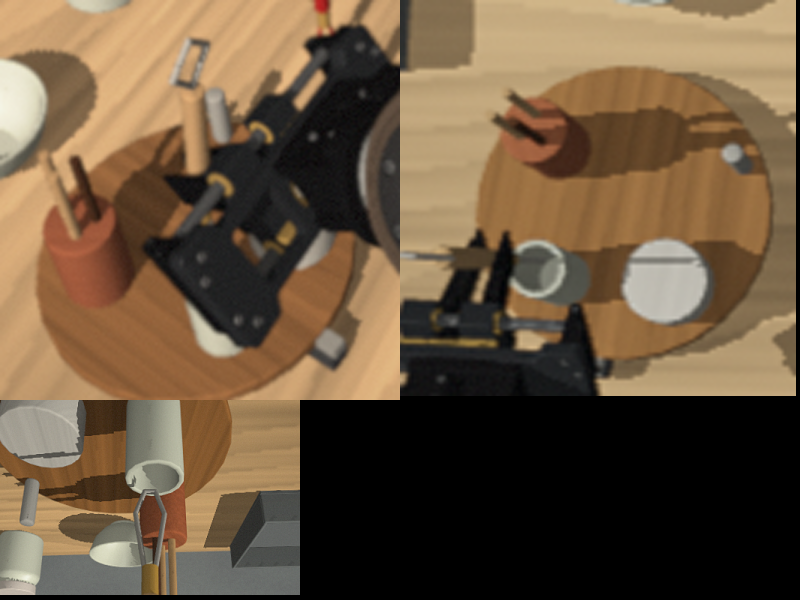

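```bash
python3 - <<'E'
from h import *
p,R=tool();print(R.T@[-4.5,4,0],R.T@[0,0,-10])
E
```

```text
[-3.832  2.676  3.795] [ 5.662  8.242 -0.096]
```

Call:
apply_moves(increments=[[1,-2,1.4,2.2,0],[1,-2,1.4,2.2,0],[1,0,0,0,0]])

```text
t: 28.4
eef_pos: [536.2, 301.3, 214.6]
tcp_rot: [-1.557, 0.599, -0.035]
ft_force: [-0.1, 0.1, -1.1]
opening: 0.143
```

```bash
python3 st2.py; python3 - <<'E'
from h import *
p,R=tool();u=np.array([-0.656,-0.754,-0.004]);u/=np.linalg.norm(u);g=p-8*R[:,0];print(proj(load('w6'),[g-111*(R@u)]))
w=cam('wrist','w7')
im=w['pixels'][60:180,270:370].astype(int);g=im.mean(2)
# bright rim columns at several rows
for r in(90,100,110): print(r,''.join('#' if v>150 else '+' if v>110 else '.' for v in w['pixels'][r,270:370].mean(1)))
E
```

```text
[536.195 301.288 214.551] [0.618 0.439 2.117 4.275 0.587 0.933] az -2.0 up [-0.117 -0.01   0.993] open 0.14332768659713777
grasp [529.6 301.5 219.1] bottom [542.6 302.7 108.8]
[[326.144 113.828]]
90 ........................+++..+++####################+++++################################...........
100 ................+#####################+.+++++++++++++++++++++++++.++...........+#########+..........
110 .............+######.######################++++++++++++++++++++++++++..............+#####+..........
```

Call:
apply_moves(increments=[[1,1.5,2.5,2,0],[1,4,5.8,0,0],[1,4,5.8,0,0],[1,4,5.8,0,0]])

```text
t: 28.85
eef_pos: [536.5, 303.7, 189.9]
tcp_rot: [-1.557, 0.599, -0.035]
ft_force: [-0.4, -0.7, -0.1]
opening: 0.138
```

```bash
python3 st2.py
```

```text
[536.459 303.686 189.913] [0.622 0.488 2.132 4.196 0.619 1.033] az -2.0 up [-0.117 -0.01   0.993] open 0.13787990015686644
grasp [529.9 303.9 194.4] bottom [542.8 305.1  84.2]
```

Call:
apply_moves(increments=[[1,4.2,5.4,0,0],[1,4.2,5.4,0,0],[1,4.2,5.4,0,0],[1,4.2,5.4,0,0],[1,3.4,5,0,0]])

```text
t: 29.35
eef_pos: [538.2, 304.0, 156.5]
tcp_rot: [-1.557, 0.599, -0.035]
ft_force: [-1.1, 0.2, -1.6]
opening: 0.142
```

```bash
python3 st2.py
```

```text
[538.185 303.967 156.468] [0.62  0.557 2.151 4.095 0.665 1.157] az -2.0 up [-0.117 -0.01   0.993] open 0.14163878900412938
grasp [531.6 304.2 161. ] bottom [544.5 305.3  50.7]
```

Continue down gently until contact.

Call:
apply_moves(increments=[[1,2.3,3.3,0,0],[1,2.3,3.3,0,0],[1,1.2,1.6,0,0],[1,0,0,0,0]])

```text
t: 29.75
eef_pos: [538.3, 304.1, 146.8]
tcp_rot: [-1.557, 0.6, -0.035]
ft_force: [0.1, 0.4, -1.3]
opening: 0.139
```

Call:
apply_moves(increments=[[1,0.6,0.8,0,0],[1,0.6,0.8,0,0],[1,0,0,0,0]])

```text
t: 30.05
eef_pos: [538.4, 304.1, 145.1]
tcp_rot: [-1.557, 0.599, -0.035]
ft_force: [-0.2, 0.0, -1.6]
opening: 0.139
```

```bash
python3 st2.py
```

```text
[538.369 304.116 145.094] [0.62  0.581 2.157 4.065 0.683 1.195] az -2.0 up [-0.117 -0.01   0.993] open 0.13919608635966246
grasp [531.8 304.3 149.6] bottom [544.7 305.5  39.4]
```

Call:
apply_moves(increments=[[1,0.6,0.8,0,0],[1,0.6,0.8,0,0],[1,0,0,0,0]])

```text
t: 30.35
eef_pos: [538.6, 304.2, 143.3]
tcp_rot: [-1.557, 0.599, -0.035]
ft_force: [-0.8, -0.8, 1.2]
opening: 0.137
```

Call:
apply_moves(increments=[[1,0.6,0.8,0,0],[1,0.6,0.8,0,0],[1,0,0,0,0]])

```text
t: 30.65
eef_pos: [539.5, 304.5, 143.0]
tcp_rot: [-1.556, 0.594, -0.035]
ft_force: [-2.5, -0.3, 12.6]
opening: 0.137
```

Call:
apply_moves(increments=[[1,-1.7,-2.4,0,0],[1,-2.5,1.7,0,0],[1,-2.5,1.7,0,0],[1,0,0,0,0]])

```text
t: 31.05
eef_pos: [531.9, 304.3, 143.6]
tcp_rot: [-1.558, 0.6, -0.035]
ft_force: [0.5, -0.2, -1.8]
opening: 0.14
```

Call:
apply_moves(increments=[[1,-1.7,1.1,0,0],[1,0,0,0,0]])

```text
t: 31.25
eef_pos: [530.3, 304.5, 143.9]
tcp_rot: [-1.557, 0.6, -0.035]
ft_force: [0.8, -0.7, -0.8]
opening: 0.141
```

Call:
apply_moves(increments=[[1,-1.7,1.1,0,0],[1,0,0,0,0]])

```text
t: 31.45
eef_pos: [528.8, 304.5, 144.3]
tcp_rot: [-1.557, 0.598, -0.036]
ft_force: [5.7, -0.8, -2.6]
opening: 0.141
```

Call:
apply_moves(increments=[[1,0.5,0.7,0,0],[1,0.2,0.2,0,0],[0.8,0,0,0,0],[0.75,0,0,0,0],[0.7,0,0,0,0],[0.6,0,0,0,0],[0.6,0,0,0,0]])

```text
t: 32.15
eef_pos: [528.4, 304.6, 142.9]
tcp_rot: [-1.557, 0.6, -0.035]
ft_force: [-0.3, 0.4, 0.3]
opening: 0.384
```

```bash
python3 - <<'E'
from h import *
w=cam('wrist','w8');s=status.state();print(s['ft_force'],s['opening'])
p,R=tool();print(p,R)
b=w['pixels'][20:300:7,230:410:3].mean(2)
for r in b: print(''.join('#' if v>150 else '+' if v>110 else '-' if v>60 else '.' for v in r))
E
```

```text
[-0.339  0.002  0.719] 0.3925678518735939
[528.404 304.582 142.909] [[ 0.825 -0.563  0.043]
 [-0.029  0.034  0.999]
 [-0.564 -0.825  0.011]]
.-++++++++++-.-------------.++++++++++++++++++++++++++++++++
-.+++++++++-------------.-------++++++++++++++++++++++++++++
-----------------------------------#++++++++++++++++++++++++
-------------------------------------.-#+#+++++##++##++++++#
--------------------------------------------++++++++++++++++
------------------------------------------------++++++++++++
---------------------------------------------------+++++++++
-------------------------------------------------------+++++
---------------------------------------------------------+++
-----------------------------------------------------------+
------------------------------------------------------------
-----------------------------+++----------------------------
----................++++++++++++######+---------------------
.................---+++++++++++++########-------------------
.................---++++++++++++#########+------------------
................----++++++++++++##########--
[... 780 characters left out ...]
############-#############---
-------------------+++++++#################-++++++++++++----
-------------++-----#######-----++++---+###-+#+#+++++++-----
-+--------++++++---########------+++-----##--+++++#+##------
###+------+++++++++++######------+####-------+++++++++++++++
++-----+-++--++++++++++-.--------------------++++++++++++-++
+-+##################++-.-.------------------+++++++++++-+-+
--###################++-.--------------------+++++++++++-+++
--+-+-+---++###########-------------------+--+++-+++++++-+++
+----+---++--+....-+---+--------------++---....++++++-++++++
+-+++-+++--+......++-++-+-------------+++++......+++-++++++-
--++-------.......++----+--------------++-+.......++++-+++--
```

Call:
apply_moves(increments=[[0.4,0,0,0,0],[0.4,0,0,0,0],[0.4,-5,0,0,0],[0.4,-10,0,0,0],[0.4,-15,0,0,0],[0.4,-20,0,0,0],[0.4,-25,0,0,0],[0.4,-25,0,0,0]])

```text
t: 33.0
eef_pos: [445.5, 305.4, 198.1]
tcp_rot: [-1.555, 0.596, -0.028]
ft_force: [-0.6, -1.9, -0.0]
opening: 0.598
```

```bash
python3 st2.py; python3 - <<'E'
from h import *
s=cam('side','s9');t=cam('top','t9');a=load('s6')
# tool eye region + handle in side view; lug/post compared with s3
im=cv2.cvtColor(s['pixels'],cv2.COLOR_RGB2GRAY);b=cv2.cvtColor(load('s3')['pixels'],cv2.COLOR_RGB2GRAY)
for n,(x0,y0,x1,y1) in dict(lug=(262,425,285,450),tin=(235,365,276,410),post=(220,334,236,360),pot=(155,360,195,425)).items():
    T=b[y0:y1,x0:x1];r=cv2.matchTemplate(im[y0-8:y1+8,x0-8:x1+8],T,cv2.TM_CCOEFF_NORMED);_,v,_,l=cv2.minMaxLoc(r);print(n,round(v,2),l[0]-8,l[1]-8)
b=load('side0')['pixels']
for n,(x0,y0,x1,y1) in dict(scr=(300,165,322,255),poi=(322,148,342,238),red=(255,245,280,332),bone=(318,308,352,342)).items():
    T=cv2.cvtColor(b[y0:y1,x0:x1],cv2.COLOR_RGB2GRAY);r=cv2.matchTemplate(im[y0-8:y1+8,x0-8:x1+8],T,cv2.TM_CCOEFF_NORMED);_,v,_,l=cv2.minMaxLoc(r);print(n,round(v,2),l[0]-8,l[1]-8)
# difference from s3 around the cup => where the tool is
d=np.abs(s['pixels'].astype(int)-load('s3')['pixels']).max(2)[300:440,170:270]
for r in d[::4,::2]: print(''.join('#' if v>60 else '+' if v>30 else '.' for v in r))
E
```

```text
[445.543 305.441 198.134] [0.764 0.42  2.266 4.276 0.708 1.084] az -1.6 up [-0.12  -0.013  0.993] open 0.5978310273762953
grasp [438.9 305.6 202.6] bottom [452.3 307.1  92.4]
lug 0.42 5 8
tin 0.85 0 0
post 0.94 0 0
pot 1.0 0 0
scr 0.95 0 0
poi 1.0 0 0
red 1.0 0 0
bone 0.92 0 0
..................................................
..................................................
..................................................
..................................................
..................................................
..................................................
..................................................
..................................................
..................................................
..................................................
..................................................
..................................................
..................................................
..................................................
...............................+#+................
............................##..#.................
......
[... 262 characters left out ...]
...............+#+...........####....
............................+++.........+###+.....
............................+++.+......####+......
............................+++.+......+##........
............................+#++..................
............................+####+................
............................+#####................
.............................++#+.................
.............................++.........##########
.........................................+########
...........................................+######
..............................................++##
..................................................
.............................................+####
```

Call:
apply_moves(increments=[[0.4,-10,0,-10,0],[0.4,-10,0,-10,0],[0.4,0,0,0,0],[0.4,0,0,0,0],[0.4,0,0,0,0]])

```text
t: 33.6
eef_pos: [429.8, 285.7, 207.9]
tcp_rot: [-1.554, 0.597, -0.031]
ft_force: [0.3, 0.4, 0.3]
opening: 0.598
```

```bash
python3 - <<'E'
from h import *
s=cam('side','s10');d=np.abs(s['pixels'].astype(int)-load('s9')['pixels']).max(2)[340:420,215:245];print('tool moved px',(d>40).sum())
im=cv2.cvtColor(s['pixels'],cv2.COLOR_RGB2GRAY);b=cv2.cvtColor(load('s3')['pixels'],cv2.COLOR_RGB2GRAY)
for n,(x0,y0,x1,y1) in dict(post=(220,334,236,360),pot=(155,360,195,425)).items():
    r=cv2.matchTemplate(im[y0-8:y1+8,x0-8:x1+8],b[y0:y1,x0:x1],cv2.TM_CCOEFF_NORMED);_,v,_,l=cv2.minMaxLoc(r);print(n,round(v,2),l[0]-8,l[1]-8)
t=cam('top','t10');d=np.abs(t['pixels'].astype(int)-load('top0')['pixels']).max(2)
print('pliers/rule diff',(d[275:305,410:485]>60).sum(),(d[262:350,328:380]>60).sum())
print(status.state()['t'],status.state()['ft_force'])
print(env.job_done())
E
```

```text
tool moved px 0
post 0.94 0 0
pot 1.0 0 0
pliers/rule diff 0 572
33.7 [ 0.098 -0.102 -0.175]
the job is handed in; nothing more can be done
None
```

The caddy is at its stop and the wire-loop tool stands loop-down in the white cup. I handed the job in at about 33.7 s with the gripper clear of everything.

**What I did:**
- **Caddy:** I turned it counter-clockwise by its post, with the fingers loosely around the post, until the lugs met. The wrist force there reached about 50 N.
- **Loop tool:** I tilted the gripper in under the shelf, gripped the tool, lifted it about 16 mm and drew it off its hook.
- **Placing:** I lowered it into the cup until it touched the floor, at about 13 N. I then moved it against the side of the cup facing the robot and released it there.

**Last checks:**
- The tool did not move between the last two pictures.
- The post and pot matched their at-stop pictures with no shift.
- The scraper, pointed tool, red look-alike and bone matched the start pictures with no shift in the frame taken just after release.
- The pliers were unchanged from the start.

**Unclear or not clean:**
- **Rule:** The area around the yellow rule differed in 572 pixels from the start picture. I take this to be the arm's moving shadow, since the arm was never near it, but I did not confirm it.
- **Stop lug:** The arm hid the lug in the last picture, so "at its stop" rests on the post and pot.
- **Lean:** The tool leans about 7 degrees towards the robot; it was carried in slightly tilted.
- **Joint limits:** Tilting the gripper meant running joints 3 and 4 at their range limits. Joint 3 read 0.047 against its 0.05 minimum for a few seconds.

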